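# Mount the small grinding wheel on the keyed spindle

### The job

Take the smallest of the three grinding wheels out of the wooden rack and mount it on the grinding head: set its key in the recess of the spindle nose, then press lightly while turning it until the key drops into the slot and the wheel sits fully home, flat on the nose. Only then throw the clamp lever beside the spindle all the way over, away from the robot. Leave the other two wheels in the rack and do not knock over the glassware.

Things in the scene. Friction and masses are not known exactly. Their poses are not given: they have to be found in the camera images.
- wheel_small: The wheel to mount: upright brown-grey stone disc, 68 mm in diameter, 14 mm thick, 0.2 to 0.42 kg, z up. Origin: centre of the disc's underside. A steel grip bar stands on top and a steel key hangs below, both along the wheel's x; half a turn makes no difference. It starts in one of the three rack holes, key in the hole, disc lying on the rack's top.
- wheel_medium: Another wheel of the same make, disc 84 mm in diameter, otherwise the same; stays in the rack.
- wheel_large: Another wheel of the same make, disc 100 mm in diameter, otherwise the same; stays in the rack.
- rack: Fixed wooden block, 120 (x) x 360 (y) x 30 mm high, with three 46 mm through holes 115 mm apart along its y, the middle one at its centre. Origin: centre of its underside on the table.
- head: Fixed grinding head. Origin: on the table under the spindle's axis. Base plate 12 mm thick, x -110 to 110 mm, y -185 to 85 mm; on it a sage-green housing 130 (x) x 120 (y) mm, centred, top 65 mm above the table, bearing the steel spindle nose; the clamp lever at y = -125 mm. A loose stone stick lies on the plate before the housing.
- nose (a point): Centre of the top rim of the upright spindle nose, 95 mm above the table at rest, axes as head. Nose 60 mm wide, turning held by a brake (0.35 N m). It is sprung: gives way downwards from about 6 N, 8 mm at 14 N, and comes back. The wheel fully home lies on this rim, its underside level with this point; with its key only on the recess floor it stands 12 mm higher.
- clamp (a joint): Clamp lever angle, rad: 0 leans 0.5 rad from upright toward the robot (head -x), 1.0 leans as much away (head +x), its stop. Starts between 0 and 0.15; light, stays where it is left. Its pivot runs along the head's y, 34 mm above the table, at head x = 0, y = -125 mm.
- clamp_tip (a point): Centre of the 26 mm ball at the clamp lever's tip, 80 mm from the pivot, on a 10 mm rod; moves with the lever.
- tumbler: Drinking glass, 72 mm wide, 95 mm tall, standing behind the work; origin: centre of its foot.
- flask: Amber glass bottle, 52 mm wide, 130 mm tall, standing behind the work; origin: centre of its foot.
- grip (a point): Middle of the small wheel's grip bar, 40 mm above the wheel's origin (axes of the wheel). The bar is flat-sided, 36 mm along x, 20 mm across y, from 14 to 54 mm above the wheel's origin.
- key_end (a point): Centre of the lower end of the small wheel's key, 20 mm below the wheel's origin. The key is a flat tang 34 mm along the wheel's x and 10 mm across y; its last 3 mm are stepped in to 30 x 7 mm.
- recess (a point): Centre of the floor of the nose's recess, 8 mm below the rim. The recess is round, 40 mm wide, and takes the key at any angle. In its floor is a straight slot for the key, 37 x 12.5 mm, 18 mm deep. The slot lies along the head's x give or take up to 40 degrees: its angle is not reported, but is seen from above or found by turning the wheel.
- bowl: Green glass bowl, 110 mm wide, 50 mm tall, standing behind the work; origin: centre of its foot.
Not all that is in view belongs to the job. Several things have the shape of the flask; the one meant has the colours described above. Leave any red or turquoise look-alike of the wheel_small alone.

How it is judged:
By the outcome, as a careful person would: the job done as asked, in the order asked, and still so for the second after the job is handed in, with the robot touching nothing.
It also fails if it takes over 59 s, if anything falls off the work surface, if the arm or the gripper's body presses on something with over 40 N, if the wrist force passes 120 N, or if a joint passes its speed limit or range.

### The arm

A 6-joint arm with a two-finger parallel gripper is mounted at the origin on the work surface. World frame = base frame: x ahead of the robot, y to its left, z up, the work surface at z = 0. Lengths are in m, angles in rad, forces in N, time in s.
With the tool pointing down it reaches from about 0.325 to 0.775 m from the base axis. Payload 5.5 kg.
Tool frame: the origin (TCP) lies on the mounting face of the last link; the fingertips stand 182 mm ahead of it and the grasp point (between the pads) lies 163 mm ahead of it (tcp_to_grasp is the distance from the TCP to the grasp point, in m); x points along the fingers, z is the direction in which the jaws open and shut, and the axes are right-handed (so a half turn about x gives the same grasp; the last joint's range is limited). The gripper opens to 88 mm and grips with 3 to 60 N. Pads are 20 mm wide; open, the fingers measure 115 mm over their backs; the gripper's body (75 mm by 178 mm) begins 61 mm behind the grasp point.
Start: joints at [-1.233, 0.091, 1.231, -0, 1.82, -0.057], TCP at [0.231, -0.554, 0.405] pointing down, gripper open.
Joint ranges: [-2.87, 2.87], [-0.86, 2.18], [0.17, 2.46], [-1.51, 4.65], [0.06, 2.69], [-2.65, 2.65]. Speed limits (rad/s): [2.57, 2.57, 3.01, 3.14, 3.14, 3.14].

### API

Orientations are given as a unit quaternion [w, x, y, z].
In Python, from station import read_state, snapshot, sign_off, search_frame, tcp_to_grasp gives the robot as it stands.
- The arm moves only by the shell command python3 -m crank 'ROWS' [OPENING] [FORCE]. ROWS is JSON, a list of rows, each a list of 2 entries, a list of its own where there are three numbers: the shift along the world's x, y, z scaled (see below), then the turn, a rotation vector about the world's x, y, z scaled (see below). A call has 1 to 12 rows; each row is the pose to reach, as a shift and turn from the pose measured when the call began; what a row does not reach only later rows make up. The controller multiplies each number of a shift by 50 cm and each number of a turn by 0.5 rad. A row lasts 1/8 s, in which the tool goes at most 62.5 mm and 10.7 degrees, less where a joint would pass 70% of its speed; a pose out of reach is approached as far as the arm can. A call with a number of a shift or a turn outside -1 to 1 is refused whole. A call with a gripper value outside its range is refused whole. OPENING is the closure, from 0 (fully open) to 1 (shut), set as the call begins (- or left out, the last holds). The fingers move at their own pace and stop on an object; FORCE is the grip in N (left out, the last holds). Time passes only in rows, so rows that repeat a pose let the fingers close. It gives the time, the measured TCP pose, the force and the opening at its end, in the units of the state.
- read_state(): the state, without advancing time (a new reading comes with each control period).
- snapshot(name): name is "scene" or "top" or "wrist"; returns a dict with "pixels" (400x640x3 uint8, blue, green, red), "fx", "fy", "cx", "cy" (pixels), "R" (3x3) and "t" (3): a world point X has camera coordinates R X + t; the wrist camera has in their place "T_tool_cam" (4x4, takes a point from camera to tool coordinates, whose origin is the TCP and whose axes are the tool frame's). Camera axes: x right, y down, z forward; pixel columns grow to the right and rows downward; lengths in m; the calibration is good to about 2 mm. A picture is of the moment at which its call begins: read the wrist's pose just before it. There is no depth.
- sign_off(): hands the job in, once; it reports no verdict.
Trained networks look in the newest picture that a camera, given by its name, has taken for a name from the list of things; names that differ only in an ending like _2 or _b are one class to them, and where a whole thing is asked for, a point or a joint stands for the part that bears it (a point fixed in the world has none). Each returns a list of dicts, best first, with "confidence" (0 to 1); they miss things now and then, are a little off and sometimes report something else, mostly with a low value. They report only what shows in the picture. A call takes as long as a camera call. They do not tell look-alikes from the thing itself.
- search_frame(label, camera): "at" ([x, y, z] in m, in world coordinates, good to about 4 mm: the middle of the surface that is visible of it).
The state is a dict: "clock": time; "joint_pos": joint angles; "joint_velocities": joint speeds; "effort": joint torques, N m; "tcp_pos": TCP position; "ee_rot": TCP orientation; "wrist_force": force on the tool from outside, world axes, zero at the start; "moment": the same for the moment, N m; "gripper_width": opening from 0.0 (shut) to 1.0 (fully open).
Only numpy, scipy, OpenCV 4.12 (cv2) and the standard library are available. Lean on these libraries where they do the work, as an engineer would, in place of code of your own. Each camera call takes 0.05 s, during which the arm holds its last target. There are 200 camera calls.

## Working session

There is one attempt and no reset: what is moved stays moved. The work goes in short steps, Python scripts to look and compute and a shell command to move; the robot and the scene stay as the last step left them, time stands still between calls to the robot, and variables do not carry over. Pictures are saved under pics/ and viewed, about 8 in all and at most 12, crops included, and the job is handed in when it is done.

```bash
ls; mkdir -p pics; cat > h.py <<'E'
import numpy as np, cv2
from station import *
from scipy.spatial.transform import Rotation as Ro
def snap(n,f=None):
    st=read_state(); s=snapshot(n)
    if f: cv2.imwrite('pics/'+f,s['pixels'])
    if 'T_tool_cam' in s:
        w,x,y,z=st['ee_rot']; T=np.eye(4); T[:3,:3]=Ro.from_quat([x,y,z,w]).as_matrix(); T[:3,3]=st['tcp_pos']
        M=np.linalg.inv(T@np.array(s['T_tool_cam'])); s['R']=M[:3,:3]; s['t']=M[:3,3]
    s['R']=np.array(s['R']);s['t']=np.array(s['t'])
    return s
def proj(s,X):
    c=s['R']@np.array(X)+s['t']; return np.array([s['fx']*c[0]/c[2]+s['cx'],s['fy']*c[1]/c[2]+s['cy']])
def back(s,uv,z):
    d=s['R'].T@np.array([(uv[0]-s['cx'])/s['fx'],(uv[1]-s['cy'])/s['fy'],1]); o=-s['R'].T@s['t']
    return o+d*(z-o[2])/d[2]
E
python3 - <<'E'
from h import *
a=snap('scene','s1.png'); b=snap('top','t1.png')
for l in ['wheel_small','wheel_medium','wheel_large','rack','head','clamp_tip','tumbler','flask','bowl']:
  for c in ['top','scene']:
    print(l,c,[(np.round(d['at'],3).tolist(),round(d['confidence'],2)) for d in search_frame(l,c)][:4])
st=read_state(); print(st, tcp_to_grasp)
E
```

```text
pics
wheel_small top [([0.503, 0.113, 0.042], 0.98), ([0.646, 0.069, 0.032], 0.91), ([0.374, 0.041, 0.036], 0.73)]
wheel_small scene [([0.662, 0.057, 0.034], 0.75), ([0.514, 0.109, 0.048], 0.72), ([0.388, 0.035, 0.032], 0.53)]
wheel_medium top [([0.518, 0.342, 0.045], 0.95)]
wheel_medium scene [([0.53, 0.338, 0.043], 0.58)]
wheel_large top [([0.514, 0.227, 0.041], 0.63)]
wheel_large scene [([0.524, 0.223, 0.04], 0.76)]
rack top [([0.507, 0.189, 0.031], 0.57)]
rack scene [([0.543, 0.173, 0.031], 0.94)]
head top [([0.539, -0.17, 0.014], 0.81)]
head scene [([0.567, -0.193, 0.01], 0.74)]
clamp_tip top [([0.523, -0.254, 0.113], 0.53), ([0.532, -0.134, 0.09], 0.48)]
clamp_tip scene []
tumbler top [([0.764, 0.111, 0.056], 0.6), ([0.505, 0.113, 0.043], 0.44)]
tumbler scene [([0.755, 0.096, 0.068], 0.56)]
flask top [([0.74, -0.133, 0.086], 0.96), ([0.643, -0.38, 0.087], 0.78), ([0.761, -0.042, 0.084], 0.63)]
flask scene [([0.764, -0.157, 0.08], 0.88), ([0.666, -0.404, 0.081], 0.84)]
bowl top [([0.757, 0.276, 0.027], 0.82)]
bowl scene [([0.741, 0.289, 0.027], 0.75)]
{'clock': 1.0, 'joint_pos': array([-1.23271029e+00,  9.11029488e-02,  1.23068428e+00,  4.25440551e-05,
        1.81979261e+00, -5.66811979e-02]), 'joint_velocities': array([ 0.00082012, -0.00038113,  0.00046417, -0.00070739, -0.00256565,
       -0.00011898]), 'effort': array([-1.24466220e-03, -4.46212649e+01, -4.06514204e+01,  6.97662751e-02,
        1.96700008e-02, -1.12168024e-05]), 'tcp_pos': array([ 0.23077756, -0.55386356,  0.40463833]), 'ee_rot': array([ 0.58835816,  0.39224514,  0.5883334 , -0.39222728]), 'wrist_force': array([ 0.39124712,  0.55542048, -0.64677178]), 'moment': array([ 0.02400926, -0.01528127,  0.02387286]), 'gripper_width': 0.9962486949230492} 0.1633
```

View pics/t1.png

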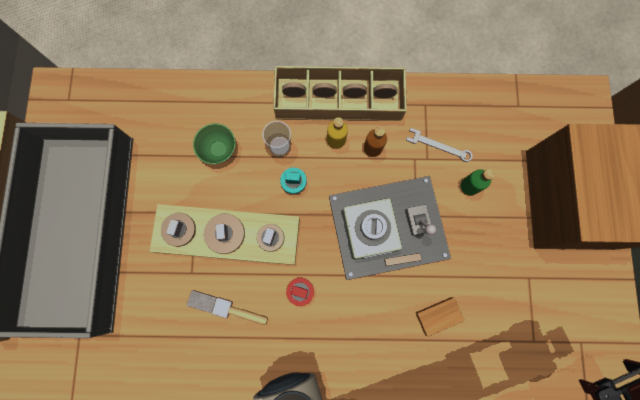

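View pics/s1.png

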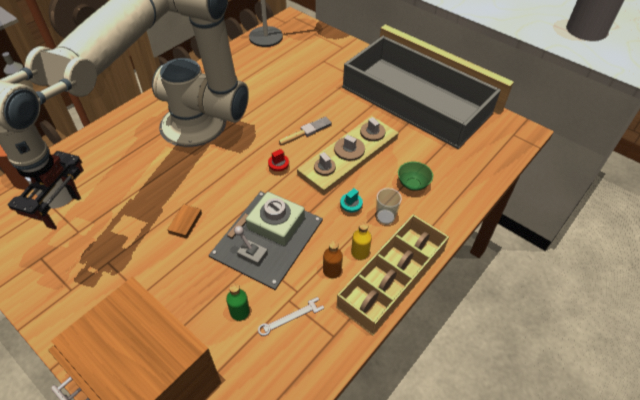

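The top view shows the small wheel in the rack's right-hand hole (269,237), the nose with its slot at (375,226), and the lever ball at (430,229). The red (300,291) and turquoise (293,180) look-alikes are off the rack. The scene view agrees.

```bash
python3 - <<'E'
from h import *
s=snap('top')
print('nose',back(s,(375,226.5),.095),'grip',back(s,(269,237),.084),'ball',back(s,(430.5,229),.104))
print('plate corners',[back(s,p,.012).round(3) for p in [(331,197),(430,179),(449,258),(348,277)]])
st=read_state();w,x,y,z=st['ee_rot'];print(Ro.from_quat([x,y,z,w]).as_matrix().round(3))
w=snap('wrist'); print(np.array(w['T_tool_cam']).round(3),w['fx'],w['cx'],w['cy'])
p=s['pixels']; c=np.hstack([cv2.resize(p[205:265,240:320],None,fx=5,fy=5,interpolation=2),cv2.resize(p[196:256,345:425],None,fx=5,fy=5,interpolation=2)]); cv2.imwrite('pics/c1.png',c)
E
```

```text
nose [ 0.52909393 -0.13322516  0.095     ] grip [0.50192909 0.11631992 0.084     ] ball [ 0.52391282 -0.26122172  0.104     ]
plate corners [array([ 0.615, -0.032,  0.012]), array([ 0.667, -0.289,  0.012]), array([ 0.463, -0.33 ,  0.012]), array([ 0.413, -0.076,  0.012])]
[[-0.     0.923  0.385]
 [ 0.     0.385 -0.923]
 [-1.    -0.    -0.   ]]
[[ 0.    -0.298  0.955  0.02 ]
 [-0.001 -0.955 -0.298  0.082]
 [ 1.    -0.001 -0.001  0.   ]
 [ 0.     0.     0.     1.   ]] 315.77658975210346 318.43310553854315 199.47156581460754
```

View pics/c1.png

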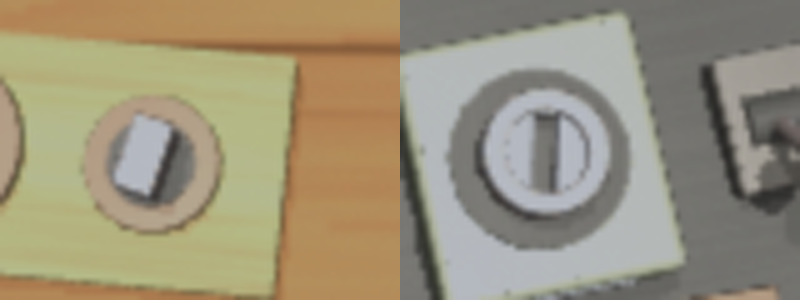

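The crop shows the grip bar along image (130,190)→(158,117), so its yaw is about -19°. The slot at (545,118)–(547,190) has a yaw of about 0°, against a head yaw of about +11°. I'll go above the nose first, look, then go on to the wheel.

```bash
python3 -m crank '[[[0.6,0.84,-0.05],[0,0,-0.79]],[[0.6,0.84,-0.05],[0,0,-0.79]],[[0.6,0.84,-0.05],[0,0,-0.79]],[[0.6,0.84,-0.05],[0,0,-0.79]],[[0.6,0.84,-0.05],[0,0,-0.79]],[[0.6,0.84,-0.05],[0,0,-0.79]],[[0.6,0.84,-0.05],[0,0,-0.79]],[[0.6,0.84,-0.05],[0,0,-0.79]],[[0.6,0.84,-0.05],[0,0,-0.79]],[[0.6,0.84,-0.05],[0,0,-0.79]],[[0.6,0.84,-0.05],[0,0,-0.79]],[[0.6,0.84,-0.05],[0,0,-0.79]]]' 0 
python3 - <<'E'
from h import *
print(read_state()['tcp_pos'])
s=snap('wrist','w1.png'); print(proj(s,(.529,-.133,.095)), proj(s,(.524,-.261,.104)), proj(s,(.629,-.133,.095)))
for l in ['clamp_tip','head']: print(l,[(d['at'],d['confidence']) for d in search_frame(l,'wrist')])
E
```

```text
clock: 2.6
tcp_pos: [0.5301, -0.1353, 0.3799]
ee_rot: [-0.5, -0.501, -0.499, 0.501]
wrist_force: [-0.5, 0.3, 0.1]
gripper_width: 0.999
[ 0.53010827 -0.13534678  0.37993384]
[315.16464493 199.97241196] [464.75137241 208.18463309] [314.32785113  78.23437916]
clamp_tip [([0.5329, -0.255, 0.1105], 0.93)]
head [([0.5627, -0.1724, 0.0114], 0.58)]
```

View pics/w1.png

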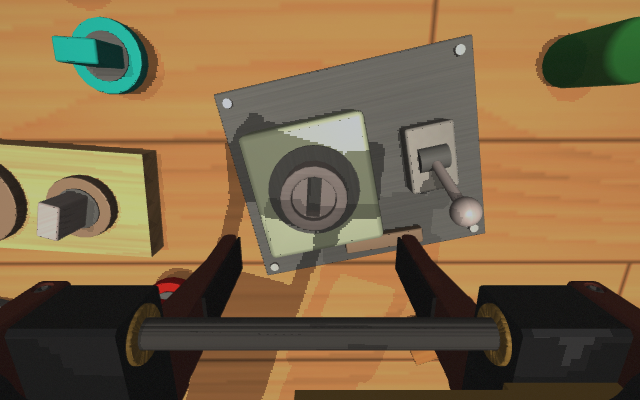

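The wrist view shows the nose centred at about (313,198), matching the projection (315,200). The slot runs nearly vertically at (314,178–217) and the lever ball is at (465,211). Next I'll measure the slot and rim from this picture.

```bash
python3 - <<'E'
from h import *
s=snap('wrist'); p=s['pixels']
g=cv2.cvtColor(p,6)
print(g[170:226:5,276:352:4])
c=cv2.resize(p[150:250,255:385],None,fx=6,fy=6,interpolation=2); cv2.imwrite('pics/c2.png',c)
print(back(s,(465,211),.104))
E
```

```text
[[ 65  68  69  68  60  60 126 131 129 129 128 130 129 113  57  53  65  67
   64]
 [ 67  70  68  58 114 129 127 124 122 121 122 124 126 129 130 120  51  65
   66]
 [ 68  69  69 126 127 126 117 103  88  68  67  67 130 122 126 128 121  55
   65]
 [ 68  66 109 124 122  94 129 129  68  65  65  65 129 129 107 125 126  91
   65]
 [ 67  66 125 122 112 128 128 128  52  67  67  64 127 128 128 119 123 122
   53]
 [ 66  70 120 121  54 127 128 128  55  67  66  66 128 128 127  71 124 122
   53]
 [ 53  57 122 123  51 101 127 127  53  66  66  69 127 127 127  54 123 121
   51]
 [ 53  54  96  98  55 100 101 125  53  53  53  58 126 126 125  87 125 122
   52]
 [ 53  51  92  99 101  51 100 100  55  54  55  64 100 100  50  97  94  91
   52]
 [ 97  52  54  96  99 101  53  90  60  61  59  92  87  52  98  96  94  52
   52]
 [184 102  53  54  95  97  98 100  76  58  59  66 101 102 100  97  52  51
   99]
 [182 183 184 120  54  74  93  96  95  97  97  97  96  94  87  51  56  98
  183]]
[ 0.5218085  -0.26091241  0.104     ]
```

View pics/c2.png

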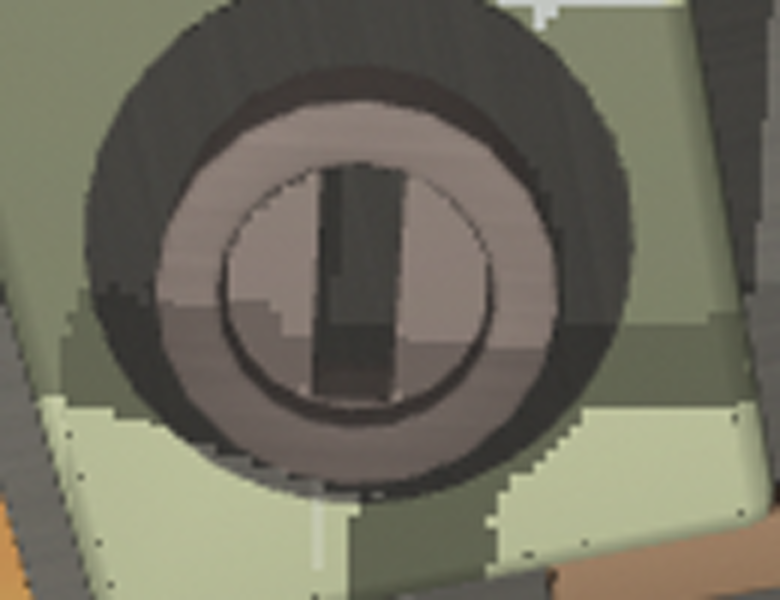

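The rim centre is at (314.4,198.8), so the nose is at about (0.530,-0.1325). The slot edges lean about 2.2° clockwise, so the slot yaw is about -2.5°. Now to the wheel.

```bash
python3 -m crank '[[[-0.056,0.5,-0.06],[0,0,-0.66]],[[-0.056,0.5,-0.06],[0,0,-0.66]],[[-0.056,0.5,-0.06],[0,0,-0.66]],[[-0.056,0.5,-0.06],[0,0,-0.66]],[[-0.056,0.5,-0.06],[0,0,-0.66]],[[-0.056,0.5,-0.06],[0,0,-0.66]],[[-0.056,0.5,-0.06],[0,0,-0.66]]]' 0 
python3 - <<'E'
from h import *
st=read_state();print(st['tcp_pos'],st['joint_pos'][5])
s=snap('wrist'); p=s['pixels']; q=proj(s,(.502,.116,.084)); print(q, proj(s,(.602,.116,.084)))
u,v=(q-[60,50]).astype(int); print(u,v)
cv2.imwrite('pics/c3.png',cv2.resize(p[v:v+100,u:u+120],None,fx=6,fy=6,interpolation=2))
w,x,y,z=st['ee_rot'];R=Ro.from_quat([x,y,z,w]).as_matrix();print('jaw yaw',np.degrees(np.arctan2(R[1,2],R[0,2])))
E
```

```text
clock: 3.68
tcp_pos: [0.5028, 0.1139, 0.3501]
ee_rot: [0.41, 0.576, 0.41, -0.576]
wrist_force: [0.1, -0.9, 0.4]
gripper_width: 0.999
[0.50277515 0.11394935 0.35012717] 2.061329315399721
[315.67328352 207.54326241] [270.55156075  85.45873486]
255 157
jaw yaw -109.10968727825059
```

View pics/c3.png

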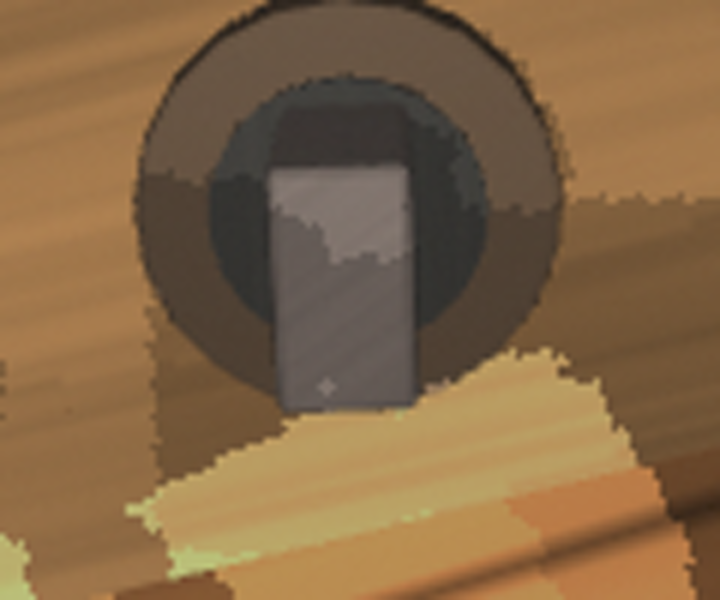

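The grip bar's top face is centred at (344,287) in the crop, which puts it at about (0.505,0.118) in the world. It leans about 2.5° counterclockwise of the jaws. I'll correct for that, descend and grip.

```bash
python3 -m crank '[[[0.004,0.008,-0.08],[0,0,0.087]],[[0.004,0.008,-0.15],[0,0,0.087]],[[0.004,0.008,-0.2],[0,0,0.087]],[[0.004,0.008,-0.23],[0,0,0.087]],[[0.004,0.008,-0.23],[0,0,0.087]]]' 0 && python3 -m crank '[[[0,0,0],[0,0,0]],[[0,0,0],[0,0,0]],[[0,0,0],[0,0,0]],[[0,0,0],[0,0,0]],[[0,0,0],[0,0,0]],[[0,0,0],[0,0,0]]]' 1 45
```

```text
clock: 4.35
tcp_pos: [0.5048, 0.117, 0.2343]
ee_rot: [-0.422, -0.567, -0.422, 0.568]
wrist_force: [-0.4, 0.2, -0.1]
gripper_width: 0.999
clock: 5.1
tcp_pos: [0.5048, 0.1171, 0.2343]
ee_rot: [-0.422, -0.567, -0.422, 0.568]
wrist_force: [-0.0, 1.1, 0.4]
gripper_width: 0.355
```

```bash
python3 -m crank '[[[0,0,0],[0,0,0]],[[0,0,0],[0,0,0]],[[0,0,0],[0,0,0]]]' 1 45
```

```text
clock: 5.48
tcp_pos: [0.5048, 0.1172, 0.2343]
ee_rot: [-0.422, -0.567, -0.422, 0.568]
wrist_force: [-0.2, 0.9, -1.7]
gripper_width: 0.225
```

The grip holds (19.8 mm, the bar's width). Now I'll lift and carry it over the nose, 20 mm above the rim, with the slot's yaw.

```bash
python3 -m crank '[[[0,0,0.07],[0,0,0]],[[0,0,0.15],[0,0,0]],[[0,0,0.21],[0,0,0]],[[0.01,-0.1,0.21],[0,0,0.1]],[[0.02,-0.2,0.21],[0,0,0.2]],[[0.03,-0.3,0.21],[0,0,0.3]],[[0.04,-0.4,0.21],[0,0,0.4]],[[0.05,-0.47,0.21],[0,0,0.49]],[[0.05,-0.5,0.21],[0,0,0.49]],[[0.05,-0.5,0.21],[0,0,0.49]],[[0.05,-0.5,0.21],[0,0,0.49]]]' 1 45
python3 - <<'E'
from h import *
st=read_state();w,x,y,z=st['ee_rot'];R=Ro.from_quat([x,y,z,w]).as_matrix();print('jaw yaw',np.degrees(np.arctan2(R[1,2],R[0,2])))
s=snap('wrist'); p=s['pixels']
print('nose',proj(s,(.530,-.1325,.095)))
tx,ty,tz=st['tcp_pos']
print('disc top centre if centred',proj(s,(tx,ty,tz-.2043+.014)),'bar top',proj(s,(tx,ty,tz-.1503)), 'disc r pts',[proj(s,(tx+34e-3*a,ty+34e-3*b,tz-.2043+.014)).round(1) for a,b in [(1,0),(-1,0),(0,1),(0,-1)]])
cv2.imwrite('pics/w4.png',cv2.resize(p[100:320,200:430],None,fx=2.6,fy=2.6,interpolation=2))
E
```

```text
clock: 6.85
tcp_pos: [0.5298, -0.1317, 0.3392]
ee_rot: [-0.488, -0.511, -0.489, 0.512]
wrist_force: [0.7, -0.7, -2.5]
gripper_width: 0.225
jaw yaw -92.62783534338256
nose [318.85929556 213.9898404 ]
disc top centre if centred [317.67443023 245.75155644] bar top [317.49445519 283.1177194 ] disc r pts [array([314.8, 190.4]), array([320.3, 295.4]), array([260.3, 248.2]), array([375.3, 243.3])]
```

View pics/w4.png

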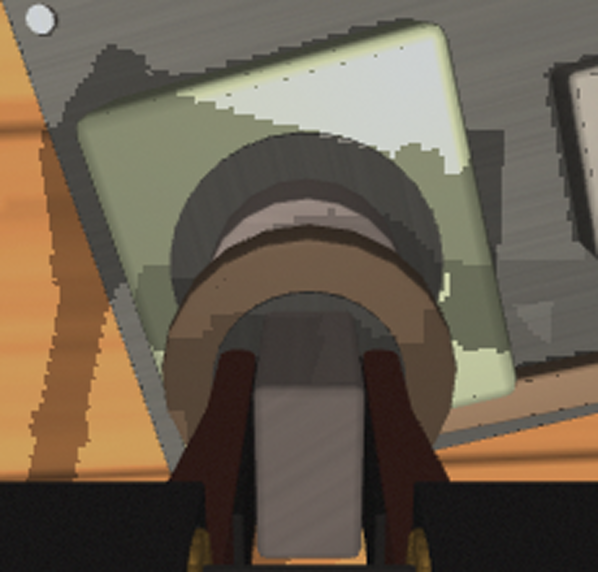

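The disc's far edge is at row ~193 against 190.4 predicted, so the wheel sits about 1.5 mm toward the robot in the grip. Sideways it is centred on the nose. I'll shift +1.5 mm in x and lower the key into the recess, watching force.

```bash
python3 -m crank '[[[0.003,0,-0.015],[0,0,0]],[[0.003,0,-0.03],[0,0,0]],[[0.003,0,-0.04],[0,0,0]],[[0.003,0,-0.05],[0,0,0]],[[0.003,0,-0.05],[0,0,0]]]' 1 45 && python3 -m crank '[[[0,0,-0.004],[0,0,0]],[[0,0,-0.008],[0,0,0]],[[0,0,-0.01],[0,0,0]],[[0,0,-0.01],[0,0,0]]]' 1 45
```

```text
clock: 7.52
tcp_pos: [0.5312, -0.1316, 0.3137]
ee_rot: [-0.488, -0.511, -0.489, 0.512]
wrist_force: [-0.0, 0.5, -1.7]
gripper_width: 0.226
clock: 8.02
tcp_pos: [0.5312, -0.1316, 0.3086]
ee_rot: [-0.488, -0.511, -0.489, 0.512]
wrist_force: [-0.1, 0.3, -2.4]
gripper_width: 0.226
```

The underside is already at about 0.104 (floor contact would be 0.107) with no contact force, so the key tip seems to be in the slot. Continuing gently.

```bash
python3 -m crank '[[[0,0,-0.004],[0,0,0]],[[0,0,-0.007],[0,0,0]],[[0,0,-0.01],[0,0,0]],[[0,0,-0.01],[0,0,0]]]' 1 45 && python3 -m crank '[[[0,0,-0.004],[0,0,0]],[[0,0,-0.008],[0,0,0]],[[0,0,-0.009],[0,0,0]],[[0,0,-0.009],[0,0,0]]]' 1 45;  python3 -c "
from station import *
print(read_state()['moment'])"
```

```text
clock: 8.52
tcp_pos: [0.5311, -0.1316, 0.3034]
ee_rot: [-0.488, -0.511, -0.489, 0.512]
wrist_force: [0.4, 0.6, -1.9]
gripper_width: 0.225
clock: 9.02
tcp_pos: [0.5312, -0.1316, 0.2993]
ee_rot: [-0.488, -0.511, -0.489, 0.512]
wrist_force: [-0.7, 0.4, 0.7]
gripper_width: 0.226
[ 0.00539691  0.08654638 -0.02148268]
```

The underside is at about 0.095, the home height, and the force has just turned upward. A small extra press will confirm it and settle the wheel.

```bash
python3 -m crank '[[[0,0,-0.004],[0,0,0]],[[0,0,-0.005],[0,0,0]],[[0,0,-0.005],[0,0,0]]]' 1 45 && python3 -m crank '[[[0,0,0.003],[0,0,0]],[[0,0,0.003],[0,0,0]]]' 1 45 && python3 -m crank '[[[0,0,0],[0,0,0]],[[0,0,0],[0,0,0]],[[0,0,0],[0,0,0]],[[0,0,0],[0,0,0]],[[0,0,0],[0,0,0]],[[0,0,0],[0,0,0]]]' 0.35 45
```

```text
clock: 9.4
tcp_pos: [0.5311, -0.1316, 0.2977]
ee_rot: [-0.488, -0.511, -0.489, 0.512]
wrist_force: [-2.8, 0.1, 4.9]
gripper_width: 0.226
clock: 9.65
tcp_pos: [0.5312, -0.1316, 0.2992]
ee_rot: [-0.489, -0.511, -0.488, 0.511]
wrist_force: [-1.7, -0.7, 3.2]
gripper_width: 0.226
clock: 10.4
tcp_pos: [0.5312, -0.1316, 0.2992]
ee_rot: [-0.489, -0.511, -0.488, 0.511]
wrist_force: [0.2, 0.1, 0.0]
gripper_width: 0.645
```

Seated at 0.095 and released. Now I'll lift clear and verify.

```bash
python3 -m crank '[[[0,0,0.08],[0,0,0]],[[0,0,0.16],[0,0,0]],[[-0.03,0,0.2],[0,0,0]],[[-0.03,0,0.2],[0,0,0]]]' 0.35
python3 - <<'E'
from h import *
s=snap('wrist'); p=s['pixels']
for z in (.109,.121): print(z,[proj(s,(.530+34e-3*a,-.1325+34e-3*b,z)).round(1).tolist() for a,b in [(1,0),(-1,0),(0,1),(0,-1)]])
print([(d['at'],d['confidence']) for d in search_frame('clamp_tip','wrist')],[(d['at'],d['confidence']) for d in search_frame('wheel_small','wrist')])
c=snap('scene')
for z in (.149,.161): print('scene bar top',proj(c,(.530,-.1325,z)))
a=cv2.resize(p[80:300,220:500],(509,400)); q=proj(c,(.53,-.1325,.12)).astype(int)
b=cv2.resize(c['pixels'][q[1]-40:q[1]+40,q[0]-29:q[0]+29],(290,400),interpolation=2);print(q)
cv2.imwrite('pics/w5.png',np.hstack([a,b]))
E
```

```text
clock: 10.9
tcp_pos: [0.5154, -0.1317, 0.401]
ee_rot: [0.49, 0.512, 0.487, -0.511]
wrist_force: [0.1, -0.9, -0.8]
gripper_width: 0.645
0.109 [[315.8, 142.8], [319.4, 217.5], [279.4, 183.2], [356.1, 179.7]]
0.121 [[315.7, 144.6], [319.5, 222.2], [277.7, 186.7], [357.7, 183.1]]
[([0.5334, -0.2536, 0.1116], 0.64)] [([0.5365, -0.1334, 0.1092], 0.66), ([0.3972, 0.0343, 0.0374], 0.65), ([0.6478, 0.0595, 0.0362], 0.55)]
scene bar top [272.16003441 194.35954072]
scene bar top [271.90094932 191.50646431]
[272 201]
```

View pics/w5.png

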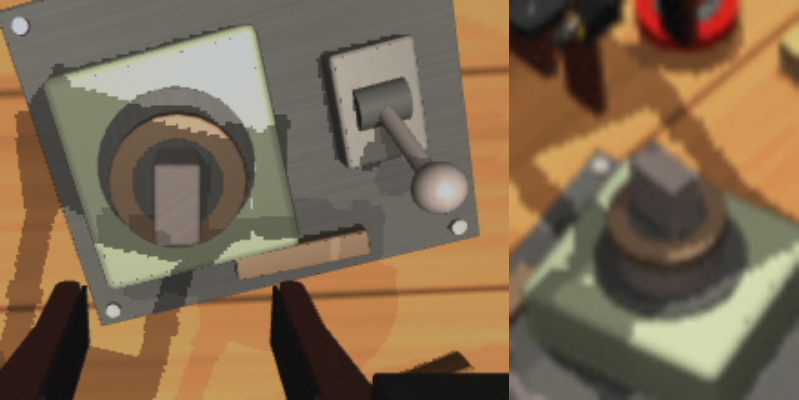

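The disc's edges span 279.4–356.4 px, matching the prediction for a fully home wheel (279.4–356.1), not the raised one (277.7–357.7). The scene crop shows it flat. The lever ball is at (463,183) with the lever toward the robot. Next I'll close the fingers and set them down behind the ball.

```bash
python3 -m crank '[[[-0.075,-0.1,0],[0,0,0.3]],[[-0.075,-0.2,0],[0,0,0.49]],[[-0.075,-0.277,0],[0,0,0.49]],[[-0.075,-0.277,0],[0,0,0.49]],[[-0.075,-0.277,-0.08],[0,0,0.49]],[[-0.075,-0.277,-0.16],[0,0,0.49]],[[-0.075,-0.277,-0.22],[0,0,0.49]],[[-0.075,-0.277,-0.248],[0,0,0.49]],[[-0.075,-0.277,-0.248],[0,0,0.49]]]' 1 30
python3 - <<'E'
from h import *
st=read_state();g=np.array(st['tcp_pos']);print(g)
u=np.array([np.cos(.199),np.sin(.199)]);v=np.array([-u[1],u[0]])
piv=np.array([.530,-.1325])-.125*v; d=g[:2]-piv
print('finger in head frame rel pivot',d@u,d@v,'to x=+15mm scaled',((.0154-d@u)*u-(d@v)*v)/.5)
s=snap('wrist','w6.png')
E
```

```text
clock: 12.22
tcp_pos: [0.4786, -0.2694, 0.272]
ee_rot: [0.546, 0.447, 0.549, -0.448]
wrist_force: [-0.0, -0.1, 1.2]
gripper_width: 0.002
[ 0.47864158 -0.26935551  0.27204088]
finger in head frame rel pivot -0.07739969748886949 0.0009983706249632285 to x=+15mm scaled [0.18233128 0.03473365]
```

```bash
python3 -m crank '[[[0.02,0.004,0.005],[0,0,0]],[[0.04,0.008,0.005],[0,0,0]],[[0.055,0.01,0.005],[0,0,0]],[[0.07,0.013,0.005],[0,0,0]],[[0.085,0.016,0.005],[0,0,0]],[[0.1,0.019,0.005],[0,0,0]],[[0.115,0.022,0.005],[0,0,0]],[[0.13,0.025,0.005],[0,0,0]],[[0.145,0.028,0.005],[0,0,0]],[[0.16,0.031,0.005],[0,0,0]],[[0.17,0.033,0.005],[0,0,0]],[[0.17,0.033,0.005],[0,0,0]]]' 1 30 && python3 -m crank '[[[0.006,0.001,0],[0,0,0]],[[0.012,0.002,0],[0,0,0]],[[0.016,0.003,0],[0,0,0]],[[0.016,0.003,0],[0,0,0]]]' 1 30
```

```text
clock: 13.78
tcp_pos: [0.5643, -0.2531, 0.2759]
ee_rot: [0.547, 0.447, 0.548, -0.448]
wrist_force: [-0.2, -0.2, -0.8]
gripper_width: 0.007
clock: 14.28
tcp_pos: [0.5717, -0.2519, 0.2758]
ee_rot: [0.546, 0.446, 0.549, -0.449]
wrist_force: [-4.3, -1.2, 1.2]
gripper_width: 0.002
```

```bash
python3 -m crank '[[[0.004,0.001,0],[0,0,0]],[[0.007,0.001,0],[0,0,0]],[[0.007,0.001,0],[0,0,0]]]' 1 30
python3 - <<'E'
from h import *
s=snap('wrist')
print([(np.round(d['at'],3),d['confidence']) for d in search_frame('clamp_tip','wrist')])
E
```

```text
clock: 14.65
tcp_pos: [0.5733, -0.2519, 0.2757]
ee_rot: [0.544, 0.445, 0.551, -0.451]
wrist_force: [-13.3, -0.2, 5.5]
gripper_width: 0.002
[(array([ 0.598, -0.243,  0.112]), 0.59)]
```

The force rose sharply to 13 N with the arm held back, so the lever is at its stop. I'll back off, rise and do a final check.

```bash
python3 -m crank '[[[-0.03,-0.006,0],[0,0,0]],[[-0.08,-0.016,0.02],[0,0,0]],[[-0.12,-0.022,0.1],[0,0,0]],[[-0.16,-0.03,0.2],[0,0,0]],[[-0.2,-0.03,0.25],[0,0,0]],[[-0.2,-0.03,0.25],[0,0,0]],[[-0.2,-0.03,0.25],[0,0,0]]]' 1 30
python3 - <<'E'
from h import *
t=snap('top');s=snap('scene')
u=np.array([np.cos(.199),np.sin(.199)]);v=np.array([-u[1],u[0]]);piv=np.array([.530,-.1325])-.125*v
for a in (.8,.9,1.0):
    X=[*(piv+.08*np.sin(a-.5)*u),.034+.08*np.cos(a-.5)]; print(a,proj(t,X).round(1),proj(s,X).round(1))
print('disc',[proj(t,(.53+a*.034,-.1325+b*.034,.109)).round(1) for a,b in[(1,0),(-1,0),(0,1),(0,-1)]])
c=np.hstack([cv2.resize(t['pixels'][160:290,320:460],None,fx=3,fy=3,interpolation=2),cv2.resize(s['pixels'][180:310,200:326],None,fx=3,fy=3,interpolation=2)]);cv2.imwrite('pics/f.png',c);print(c.shape)
for l in ['wheel_small','wheel_medium','wheel_large','tumbler','flask','bowl']: print(l,[np.round(d['at'],3).tolist() for d in search_frame(l,'top')])
print(read_state()['wrist_force'])
E
```

```text
clock: 15.62
tcp_pos: [0.4738, -0.2668, 0.3992]
ee_rot: [0.543, 0.445, 0.551, -0.451]
wrist_force: [0.5, 0.6, -0.7]
gripper_width: 0.005
0.8 [425.7 205.6] [255.  238.8]
0.9 [424.7 202.7] [257.5 240.6]
1.0 [423.6 200.1] [259.9 242.5]
disc [array([375.3, 210.9]), array([375.7, 240. ]), array([360.8, 225.1]), array([390.1, 225.5])]
(390, 798, 3)
wheel_small [[0.374, 0.043, 0.036], [0.524, -0.13, 0.106], [0.644, 0.065, 0.03]]
wheel_medium [[0.518, 0.343, 0.045]]
wheel_large [[0.51, 0.23, 0.045], [0.53, -0.131, 0.109]]
tumbler [[0.766, 0.112, 0.056]]
flask [[0.739, -0.136, 0.087], [0.646, -0.382, 0.087], [0.763, -0.044, 0.085]]
bowl [[0.754, 0.28, 0.024]]
[0.14897376 0.73710996 0.51914385]
```

View pics/f.png

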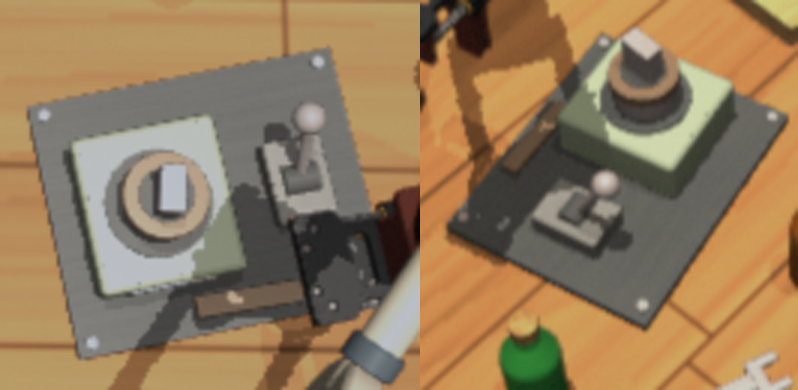

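The ball is at (423,199) in the top view, against (423.6,200.1) predicted for lever angle 1.0. The wheel is flat on the nose, and the glassware and the other wheels have not moved. Handing in.

```bash
python3 -c "
from station import *
print(sign_off())"
```

```text
the job is handed in; nothing more can be done
None
```

The small wheel is mounted on the grinding head and the clamp lever is thrown to its stop, away from the robot. I handed the job in at about 16 s on the robot's clock; `sign_off` gives no verdict.

- **Mounting:** I read the slot's angle (about -2.5°) from the wrist camera and lined the key up with it. The key dropped straight in, so I did not have to turn the wheel to find the slot.
- **Seating:** The wheel's underside came to 95 mm, the home height. Contact force appeared only there and peaked at about 5 N. After I let go, the disc's edges in the wrist picture matched the fully home position, not the one with the key only on the recess floor.
- **Clamp lever:** I threw it after that check. The push force rose to 13 N as it met its stop. In the top picture the ball is within about 1 px of the place predicted for an angle of 1.0; in the scene picture it is about 2 px off.
- **Rest of the scene:** The networks found the glassware and the other two wheels within about 4 mm of where they started, which is their accuracy. The arm ended clear, touching nothing, with the wrist force near zero.

No check failed. The networks did take the mounted wheel once for `wheel_large` and listed the two look-alikes as `wheel_small`; the pictures settle both.

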